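Pull the inverter's filter plate and hold it to the inspection light

TASK

Shut the inverter down with its buttons while its flap is still down: press red, then yellow, then blue, each fully down and let up again before the next. Then swing the flap up to about upright and leave it standing open, draw the filter plate inside (it has an orange tab to grip) up out of its slot and hold it upright, tab up, in front of the light panel, about 10 cm from the middle of the glowing face and with the mesh facing it squarely. Finish while still holding it there, still and in the gripper alone, and leave the other things on the bench where they are.

Things in the scene. Friction and masses are not known exactly. Their poses are not given: they have to be found in the camera images.
- inverter: a dark grey power inverter, fixed, 220 (x) x 320 (y) x 120 mm high; origin at the centre of its underside, z up, x roughly away from the robot. In its top is the filter bay, 130 (x) by 120 (y) mm, centred at x 0, y -75 mm, covered by the flap; the three buttons stand in a row along x at y +85 mm
- slot (a point): centre of the mouth of the filter slot, inside the bay on top of the aluminium guide block that fills the bay up to 75 mm above the bench (45 mm below the inverter's top). Slot 94 (inverter's x) by 10 (y) mm, 60 mm deep; the filter stands in it
- flap (a joint): opening angle of the aluminium flap over the filter bay (rad): 0 shut (may start slightly ajar), 1.57 upright, 1.9 its stop. Flap 150 (x) by 140 (y) by 6 mm, 0.13 kg, hinged along its edge towards the inverter's +x, 75 mm from the filter's centre; the hinge is stiff (0.14 N m): the flap stays at whatever angle it is left
- flap_handle (a point): middle of the flap's black bar handle: a round bar 10 mm thick and 90 mm long, parallel to the hinge (inverter's y), its centre 40 mm above the flap's outer face, 137 mm from the hinge along the flap and 13 mm from its free edge. Gripped across (fingers closing along the inverter's x) from above, the bar can turn between the fingers as the flap swings up.
- flap_hinge (a point): point on the hinge axis in line with the handle; the axis is along the inverter's y; the handle swings from this point's -x side up and over towards +x. Site axes turn with the flap.
- red_top (a point): centre of the top of the red round push button (28 mm across, 22 mm proud of the inverter's top; buttons 60 mm apart in a row; which colour is where varies); pressed straight down
- red (a joint): how far the red button is pressed: 0 up, 0.006 fully down (m); springs back by itself; fully down takes 5 N
- yellow_top (a point): centre of the top of the yellow round push button (28 mm across, 22 mm proud of the inverter's top; buttons 60 mm apart in a row; which colour is where varies); pressed straight down
- yellow (a joint): how far the yellow button is pressed: 0 up, 0.006 fully down (m); springs back by itself; fully down takes 5 N
- blue_top (a point): centre of the top of the blue round push button (28 mm across, 22 mm proud of the inverter's top; buttons 60 mm apart in a row; which colour is where varies); pressed straight down
- blue (a joint): how far the blue button is pressed: 0 up, 0.006 fully down (m); springs back by itself; fully down takes 5 N
- filter: the filter plate, upright in its slot under the flap: steel frame 90 (x) by 6 (y) by 70 mm (z), dark mesh face, orange pull tab on top 30 (x) by 10 (y) by 27 mm; 0.11 to 0.21 kg. Origin at the centre of its lower edge, z up to the tab, y normal to the broad face. In the slot the tab runs from 85 to 112 mm above the bench, just under the flap; it lifts straight out, about 2 mm play
- filter_tab (a point): centre of the orange pull tab, 83.5 mm above the filter's lower edge; pinch it across its 10 mm (filter's y). 55 mm free on either side of it inside the bay: open the gripper only part way.
- filter_mid (a point): centre of the filter's mesh face, 35 mm above its lower edge, 48.5 mm below filter_tab
- lightpanel: an upright inspection light panel, fixed, 180 mm wide, its pale glowing face 160 x 160 mm centred 150 mm above the bench, top edge 240 mm; its foot, 14 mm high, reaches 40 mm in front of the face. Origin on the bench under the face; x points out of its back (the glowing face looks along -x), y along its width
- view_point (a point): the point 100 mm straight in front of the centre of the glowing face, 150 mm above the bench
- screwdriver: a screwdriver lying on the bench, about 200 mm long; not part of the job, must stay where it is
- terminals: a black terminal strip, 30 x 90 x 34 mm; not part of the job, must stay where it is
- carton: a small brown carton, 80 x 100 x 110 mm; not part of the job, must stay where it is
- spraybottle: a clear bottle, 60 mm across, 190 mm tall; not part of the job, must stay where it is
- tub: a white open tub, 90 mm across, 90 mm tall; not part of the job, must stay where it is
- wrench: a spanner lying on the bench; not part of the job, must stay where it is
- heatsink: a small finned aluminium heat sink, 70 x 60 x 40 mm; not part of the job, must stay where it is
There are look-alikes about, which are no part of the job. What is shaped like the lightpanel but purple or turquoise is not meant.

How it is judged:
On the way, in this order (a step that is already met when the one before it is completed fails the run):
1. the red button is pressed fully down (over 4.5 mm of 6) with the other two up and the flap still down (value of joint red above 0.0045 m and value of joint each of yellow, blue below 0.0015 m and value of joint flap below 0.25 rad), for 0.05 s.
2. the yellow button is pressed fully down (over 4.5 mm of 6) with the other two up and the flap still down (value of joint yellow above 0.0045 m and value of joint each of red, blue below 0.0015 m and value of joint flap below 0.25 rad), for 0.05 s.
3. the blue button is pressed fully down (over 4.5 mm of 6) with the other two up and the flap still down (value of joint blue above 0.0045 m and value of joint each of red, yellow below 0.0015 m and value of joint flap below 0.25 rad), for 0.05 s.
4. the flap is swung open (over 1.2 rad) with the filter still in its slot and all the buttons up (value of joint flap above 1.2 rad and z of filter in the frame of inverter below 0.04 m and value of joint each of red, yellow, blue below 0.0015 m), for 0.2 s.
5. the filter is drawn right out, its lower edge above the inverter's top, upright in the gripper (z of filter in the frame of inverter above 0.122 m and angle between filter's own z axis and vertical below 0.4 rad and contact force between the fingers and filter above 1 N), for 0.1 s.
At the end, for the whole second after the job is handed in: Filter in the fingers only, its mesh centre 60 to 140 mm before the glowing face and within 35 mm of that face's centre sideways and in height, upright and parallel to the panel within 0.25 rad, under 20 mm/s, not touching inverter or panel; flap over 1.2 rad; buttons up (x of filter_mid in the frame of lightpanel between -0.14 and -0.06 m and y of filter_mid in the frame of lightpanel between -0.035 and 0.035 m and z of filter_mid in the frame of lightpanel between 0.115 and 0.185 m and angle between the y axis of filter and the x axis of lightpanel, either way round below 0.25 rad and angle between filter's own z axis and vertical below 0.25 rad and linear speed of filter below 0.02 m/s and contact force between the fingers and filter above 1 N and contact force between filter and inverter below 0.1 N and contact force between filter and lightpanel below 0.1 N and value of joint flap above 1.2 rad and value of joint each of red, yellow, blue below 0.0015 m); the arm keeps its last pose, push and grip.
It fails at once if two buttons are down at the same time (value of joint each of red, yellow above 0.003 m or value of joint each of red, blue above 0.003 m or value of joint each of yellow, blue above 0.003 m).
It fails at once if one of the other things on the bench is moved by more than 30 mm (distance of any of screwdriver, terminals, carton, spraybottle, tub, wrench, heatsink from where it was at the start of the episode above 0.03 m).
It also fails if it takes over 72 s, if anything falls off the work surface, if the arm or the gripper's body presses on something with over 40 N, if the wrist force passes 120 N, or if a joint passes its speed limit or range.

ROBOT

A 6-joint arm with a two-finger parallel gripper is mounted at the origin on the work surface. World frame = base frame: x ahead of the robot, y to its left, z up, the work surface at z = 0. Lengths are in m, angles in rad, forces in N, time in s.
With the tool pointing down it reaches from about 0.3 to 0.95 m from the base axis. Payload 3.1 kg.
Tool frame: the origin (TCP) lies midway between the tips of the shut fingers; the grasp point (between the pads) lies 19 mm behind it; z points along the fingers, y is the line along which they close (so a half turn about z gives the same grasp; the last joint's range is limited). The gripper opens to 85 mm and grips with 20 to 120 N. Pads are 22 mm wide; open, the fingers measure 114 mm over their backs; the gripper's body (76 mm by 85 mm) begins 54 mm behind the grasp point. The pads swing forward as they close: fully open they stand 13 mm farther back than shut.
Start: joints at [1.182, 0.308, 1.634, -0, 1.2, -0.07], TCP at [0.196, 0.594, 0.231] pointing down, gripper open.
Joint ranges: [-3.06, 3.06], [-0.79, 1.96], [0.05, 2.63], [-1.19, 4.34], [0.05, 2.64], [-2.94, 2.94]. Speed limits (rad/s): [2.79, 2.79, 3.14, 3.14, 3.14, 3.14].

INTERFACE

Orientations are given as a rotation vector (axis times angle).
In Python, from bench import manip, eyes, job, finder gives the robot as it stands.
- The arm moves only by the tool apply_moves, never from a script. Its argument "series" is a list of rows, each a list of 4 numbers: the shift along the tool's x, y, z in mm, then the turn about the tool's z in degrees. In form: [[dx, dy, dz, spin], ...]. A call has 1 to 10 rows; each row shifts and turns the commanded pose from where the row before left it, along the tool's axes as they then stand; what a row does not reach is not made up. A row lasts 1/10 s, in which the tool goes at most 50 mm and 8.59 degrees, less where a joint would pass 70% of its speed; a pose out of reach is approached as far as the arm can. A call is refused whole if a number of a shift passes 50 or a number of a turn 8.59, either way. A call with a gripper value outside its range is refused whole. "gripper" is the closure, from -1 (fully open) to 1 (shut), set as the call begins (left out, the last holds). The fingers move at their own pace and stop on an object; "squeeze" is the grip in N (left out, the last holds). Time passes only in rows, so rows that do not move let the fingers close. It gives the time, the measured TCP pose, the force, the opening and the grip force at its end, in the units of the state.
- manip.sense(): the state, without advancing time (a new reading comes with each control period).
- eyes.read_camera(name): name is "scene" or "top" or "wrist"; returns a dict with "img" (384x512x3 uint8, red, green, blue), "fov_y" (degrees; the focal length in pixels is half the picture's height over the tangent of half this angle, whatever the lens; pixels are square), "cx", "cy" (the principal point, pixels), "k1" (the pictures are not rectified: a ray, as slopes to the right and down, at radius r is drawn at 1 + k1 r^2 times it, then the intrinsics apply), "world_from_camera" (4x4, takes a point from camera to world coordinates); the wrist camera has in their place "tool_from_camera" (4x4, takes a point from camera to tool coordinates, whose origin is the TCP and whose axes are the flange's). Camera axes: x right, y up, looking along -z (the intrinsics and any distortion apply to the point x, -y, -z); pixel columns grow to the right and rows downward; lengths in m; the calibration is good to about 2 mm. A picture is of the moment at which its call begins: read the wrist's pose just before it. There is no depth.
- job.sign_off(): hands the job in; it is judged then, once.
Trained networks look in a picture, given as the dict that the camera call returned (one of the last four; its "shot" number tells which), for a name from the list of things; names that differ only in an ending like _2 or _b are one class to them, and where a whole thing is asked for, a point or a joint stands for the part that bears it (a point fixed in the world has none). Each returns a list of dicts, best first, with "p" (0 to 1); they miss things now and then, are a little off and sometimes report something else, mostly with a low value. They report only what shows in the picture. A call takes as long as a camera call. They do not tell look-alikes from the thing itself.
- finder.boxes_of(picture, target): "location" ([x, y, z] in m, in world coordinates, good to about 4 mm: the middle of the surface that is visible of it).
- finder.silhouettes(picture, target): "region" (384x512 bool, what is visible of it).
- finder.pinpoint(picture, target): "location" ([x, y, z] in m, in world coordinates, good to about 4 mm: a listed point, or the origin of a listed thing).
The state is a dict: "clock": time; "q": joint angles; "dq": joint speeds; "effort": joint torques, N m; "position": TCP position; "ee_rot": TCP orientation; "contact_force": force on the tool from outside, world axes, zero at the start; "ft_torque": the same for the moment, N m; "width": finger opening in m; "grip_force": force on a finger pad.
Only numpy, scipy, OpenCV 4.12 (cv2) and the standard library are available. Lean on these libraries where they do the work, as an engineer would, in place of code of your own. Each camera call takes 0.05 s, during which the arm holds its last target. There are 200 camera calls.

## Working session

There is one attempt and no reset: what is moved stays moved. The work goes in short steps, Python scripts to look and compute and a tool call to move; the robot and the scene stay as the last step left them, time stands still between calls to the robot, and variables do not carry over. Pictures are saved under pics/ and viewed, at most 10 in all, crops included, and the job is handed in when it is done.

Besides the shell and the picture viewer there is one more tool, called after ">>>" as name(argument=value, ...) on one line, values as JSON. apply_moves: Moves the arm, as the interface text tells. Its arguments: {"type":"object","properties":{"series":{"type":"array","items":{"type":"array","items":{"type":"number"}}},"gripper":{"type":"number"},"squeeze":{"type":"number"}},"required":["series"]}

```bash
mkdir -p pics; ls
cat > h.py <<'E'
from bench import manip, eyes, job, finder
import numpy as np, cv2
from scipy.spatial.transform import Rotation as R
def save(p,n): cv2.imwrite('pics/'+n,cv2.cvtColor(p['img'],cv2.COLOR_RGB2BGR))
def st():
    s=manip.sense(); print('t',round(s['clock'],2),'pos',np.round(s['position'],4),'rot',np.round(s['ee_rot'],3),'F',np.round(s['contact_force'],1),'w',round(s['width'],4),'g',round(s['grip_force'],1)); return s
E
python3 - <<'E'
from h import *
s=st(); print(np.round(R.from_rotvec(s['ee_rot']).as_matrix(),3))
for c in ['scene','top']:
    p=eyes.read_camera(c); save(p,c+'.png')
    for t in ['red_top','yellow_top','blue_top','flap_handle','flap_hinge','inverter','slot','lightpanel','view_point']:
        r=finder.pinpoint(p,t); print(c,t,[(np.round(x['location'],3).tolist(),round(x['p'],2)) for x in r[:3]])
E
```

```text
pics
t 0.0 pos [0.1956 0.5927 0.23  ] rot [-0.499 -3.101  0.004] F [-0.2  0.4  0.5] w 0.0856 g 0.0
[[-0.95   0.313 -0.001]
 [ 0.313  0.95  -0.002]
 [ 0.    -0.002 -1.   ]]
scene red_top []
scene yellow_top [([0.488, -0.087, 0.143], 0.58)]
scene blue_top [([0.609, -0.101, 0.141], 0.37)]
scene flap_handle [([0.472, -0.246, 0.177], 0.93)]
scene flap_hinge [([0.604, -0.257, 0.112], 0.88), ([0.607, -0.1, 0.139], 0.73)]
scene inverter [([0.537, -0.18, -0.005], 0.86)]
scene slot [([0.352, 0.196, -0.003], 0.61)]
scene lightpanel [([0.6, 0.615, 0.0], 0.65), ([0.335, 0.462, 0.002], 0.64), ([0.548, 0.349, 0.005], 0.59)]
scene view_point [([0.634, 0.397, 0.145], 0.73), ([0.421, 0.524, 0.148], 0.61), ([0.354, 0.198, -0.001], 0.45)]
top red_top [([0.546, -0.092, 0.14], 0.49), ([0.331, -0.385, -0.001], 0.27)]
top yellow_top [([0.485, -0.086, 0.142], 0.58)]
top blue_top [([0.608, -0.103, 0.141], 0.48)]
top flap_handle [([0.468, -0.247, 0.175], 0.85)]
top flap_hinge [([0.602, -0.261, 0.122], 0.85), ([0.551, -0.093, 0.142], 0.34)]
top inverter [([0.538, -0.18, -0.001], 0.92)]
top slot [([0.538, -0.182, -0.001], 0.69)]
top lightpanel [([0.597, 0.609, 0.001], 0.68), ([0.337, 0.464, -0.001], 0.61), ([0.547, 0.347, 0.001], 0.57)]
top view_point []
```

View pics/scene.png

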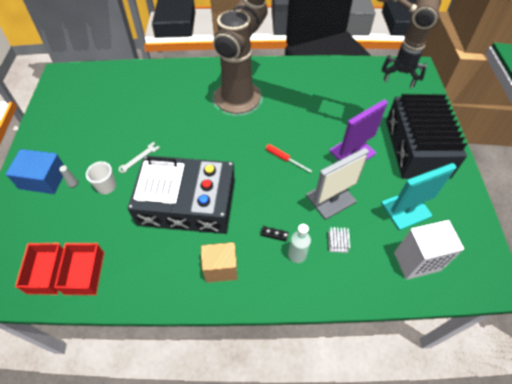

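View pics/top.png

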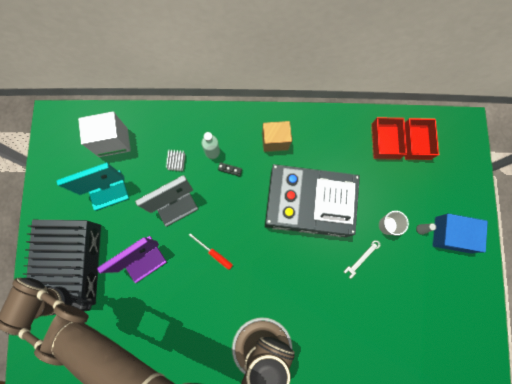

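The pale panel is the one meant: scene (340,180), top (165,197). Purple at scene (362,130) and turquoise at scene (420,195) are the look-alikes. The inverter is at scene (183,193), with buttons yellow (209,170), red (207,185) and blue (204,200), so yellow is nearest the robot. I'll confirm the panel and its facing in one enlarged crop.

```bash
cat >> h.py <<'E'
def proj(p,X,wfc=None):
    T=np.linalg.inv(p['world_from_camera'] if wfc is None else wfc)
    c=np.atleast_2d(X)@T[:3,:3].T+T[:3,3]
    a=np.stack([c[:,0]/-c[:,2],-c[:,1]/-c[:,2]],1)
    r2=(a**2).sum(1,keepdims=True); f=p['img'].shape[0]/2/np.tan(np.radians(p['fov_y'])/2)
    return a*(1+p['k1']*r2)*f+[p['cx'],p['cy']]
E
python3 - <<'E'
from h import *
out=[]
for c,o in [('scene',(0.548,0.348)),('top',(0.548,0.348))]:
    p=eyes.read_camera(c); print(c,p['fov_y'],p['k1'],np.round(p['world_from_camera'][:3,3],2))
    O=np.array([*o,0.]); 
    for X in [O,O+[0,0,.07],O+[0,0,.23],O+[.1,0,0],O+[0,.1,0]]: print(np.round(proj(p,X)[0],0))
    u=proj(p,O+[0,0,.1])[0].astype(int); k=cv2.resize(p['img'][u[1]-50:u[1]+50,u[0]-40:u[0]+40],None,fx=5,fy=5,interpolation=cv2.INTER_CUBIC); print('crop origin',u-[40,50]); out.append(k)
cv2.imwrite('pics/crop.png',cv2.cvtColor(np.hstack(out),cv2.COLOR_RGB2BGR))
E
```

```text
scene 52.53088758786281 -0.10736106776575847 [1.26 0.05 1.19]
[333. 203.]
[337. 192.]
[346. 164.]
[337. 228.]
[361. 202.]
crop origin [298 137]
top 52.879930818777254 -0.07031248847781967 [0.29 0.07 1.48]
[173. 200.]
[169. 197.]
[160. 188.]
[174. 175.]
[147. 200.]
crop origin [127 145]
```

View pics/crop.png

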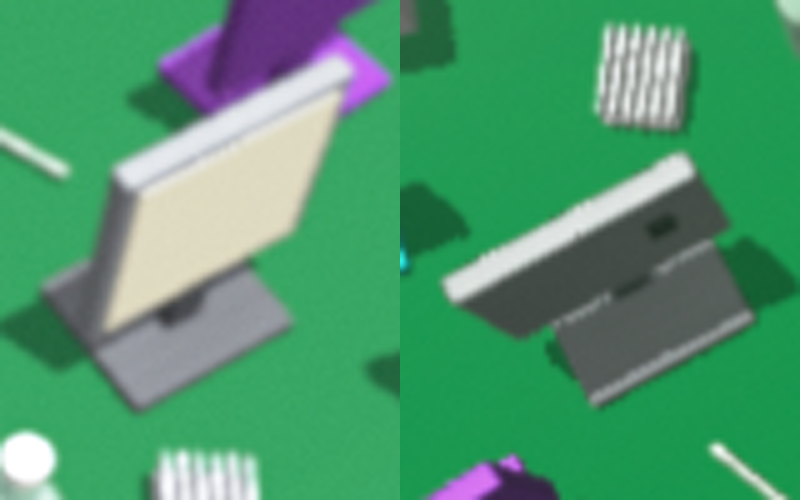

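The crop confirms it: the cream face is at crop (225,210) and looks away from the robot, in the +x +y direction. The top view shows the panel's dark back, and it is neither purple nor turquoise. Next I fit its pose and the inverter's.

Run:
```python
from h import *
from scipy.optimize import least_squares
p=eyes.read_camera('scene')
uv=np.array([[137,190],[345,88],[295,230],[105,330]])/5+[298,137]-.4
def pts(v):
    x,y,a=v; w=np.array([np.sin(a),-np.cos(a),0]); o=np.array([x,y,0])  # panel -y dir
    L=[o-.08*w+[0,0,.23]]; 
    return np.array([o+s*.08*w+[0,0,z] for s,z in [(1,.23),(-1,.23),(-1,.07),(1,.07)]])
for a0 in (.5,.5+np.pi):
    r=least_squares(lambda v:(proj(p,pts(v))-uv).ravel(),[.548,.348,a0]); print(np.round(r.x,4),r.cost, np.round(r.fun,1))
# inverter
m=np.array([[-.06,.085],[0,.085],[.06,.085],[-.062,-.075],[.075,-.075],[0,0]])
w=np.array([[.4865,-.0865],[.546,-.092],[.6085,-.102],[.470,-.2465],[.603,-.259],[.5375,-.18]])
f=lambda v:(m@np.array([[np.cos(v[2]),np.sin(v[2])],[-np.sin(v[2]),np.cos(v[2])]])+v[:2]-w).ravel()
r=least_squares(f,[.53,-.18,0]); print(np.round(r.x,4),np.round(r.fun,4))
for c in ['top','scene']:
    p=eyes.read_camera(c)
    for t in ['flap','red','yellow','blue']:
        print(c,t,[(np.round(x['location'],3).tolist(),round(x['p'],2)) for x in finder.boxes_of(p,t)[:2]])
```

```text
[0.5489 0.3505 0.4956] 0.626669245717902 [ 0.6  0.   0.2  0.1 -0.7  0.3 -0.2 -0.4]
[0.5489 0.3505 6.7788] 0.6266692457179698 [ 0.6  0.   0.2  0.1 -0.7  0.3 -0.2 -0.4]
[ 0.5379 -0.1782 -0.1071] [ 0.0008 -0.0007  0.001  -0.0017 -0.0019  0.0019 -0.0018  0.0004  0.0014
 -0.0018  0.0004  0.0018]
top flap [([0.523, -0.252, 0.128], 0.66), ([0.532, -0.185, 0.118], 0.45)]
top red []
top yellow [([0.487, -0.085, 0.145], 0.58)]
top blue [([0.605, -0.097, 0.144], 0.54), ([0.322, -0.376, 0.003], 0.51)]
scene flap [([0.527, -0.248, 0.132], 0.66), ([0.458, -0.492, 0.056], 0.42)]
scene red [([0.546, -0.092, 0.147], 0.56), ([0.555, 0.337, 0.128], 0.56)]
scene yellow [([0.61, -0.1, 0.14], 0.49), ([0.487, -0.086, 0.143], 0.43)]
scene blue [([0.612, -0.1, 0.144], 0.61), ([0.556, 0.339, 0.129], 0.53)]
```

>>> apply_moves(series=[[0, 0, -10, 7.8], [0, 0, -10, 7.8], [0, 0, -10, 7.8], [0, 0, -10, 7.8], [0, 0, -10, 7.8], [0, 0, -10, 7.8], [0, 0, -10, 7.8], [0, 0, -10, 7.8], [0, 0, -10, 7.8], [0, 0, -10, 7.8]], gripper=1)

```text
clock: 2.65
position: [0.1959, 0.5934, 0.3317]
ee_rot: [2.345, 2.09, -0.0]
contact_force: [-0.8, -0.6, 0.4]
width: 0.0001
grip_force: 0.0
```

>>> apply_moves(series=[[-40, 26.5, 0, 0], [-40, 26.5, 0, 0], [-40, 26.5, 0, 0], [-40, 26.5, 0, 0], [-40, 26.5, 0, 0], [-40, 26.5, 0, 0], [-40, 26.5, 0, 0], [-40, 26.5, 0, 0], [-40, 26.5, 0, 0], [-40, 26.5, 0, 0]])

```text
clock: 3.65
position: [0.4162, 0.1652, 0.3317]
ee_rot: [2.339, 2.097, 0.002]
contact_force: [1.1, -0.3, -0.3]
width: -0.0004
grip_force: 0.0
```

>>> apply_moves(series=[[-40, 27, 0, 0], [-40, 27, 0, 0], [-40, 27, 10, 0], [-40, 27, 20, 0], [-40, 27, 20, 0], [-42, 27, 20, 0], [0, 0, 30, 0], [0, 0, 0, 0], [0, 0, 0, 0]])

```text
clock: 4.55
position: [0.5461, -0.0841, 0.234]
ee_rot: [-2.338, -2.095, 0.002]
contact_force: [0.4, 0.1, -0.3]
width: -0.0002
grip_force: 0.0
```

Run:
```python
from h import *
s=st(); p=eyes.read_camera('wrist'); save(p,'w1.png'); q=eyes.read_camera('top'); save(q,'t1.png')
for t in ['red_top','yellow_top','blue_top','flap_handle','flap_hinge','inverter']:
    for n,c in (('w',p),('t',q)):
        print(n,t,[(np.round(x['location'],3).tolist(),round(x['p'],2)) for x in finder.pinpoint(c,t)[:2]])
```

```text
t 4.55 pos [ 0.5461 -0.0841  0.234 ] rot [-2.338e+00 -2.095e+00  2.000e-03] F [ 0.4  0.1 -0.3] w -0.0002 g 0.0
w red_top [([0.545, -0.093, 0.141], 0.67)]
t red_top [([0.537, -0.179, -0.002], 0.54)]
w yellow_top [([0.489, -0.083, 0.144], 0.96)]
t yellow_top []
w blue_top [([0.608, -0.099, 0.14], 0.93), ([0.483, -0.085, 0.143], 0.21)]
t blue_top []
w flap_handle []
t flap_handle [([0.469, -0.245, 0.175], 0.63)]
w flap_hinge []
t flap_hinge [([0.604, -0.26, 0.12], 0.84)]
w inverter [([0.54, -0.18, -0.001], 0.79)]
t inverter [([0.538, -0.18, -0.002], 0.63)]
```

View pics/w1.png

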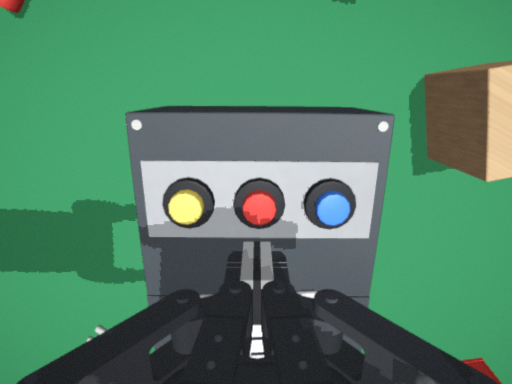

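The wrist view shows yellow (186,207), red (259,208) and blue (333,208), matching the estimates. Pressing red.

>>> apply_moves(series=[[-9, 0, 20, 0], [0, 0, 30, 0], [0, 0, 25, 0], [0, 0, 10, 0], [0, 0, 3, 0], [0, 0, 3, 0], [0, 0, 3, 0], [0, 0, 3, 0], [0, 0, 1, 0], [0, 0, 0, 0]])

```text
clock: 6.25
position: [0.5471, -0.0937, 0.1377]
ee_rot: [2.338, 2.095, 0.003]
contact_force: [0.4, 0.1, 3.9]
width: 0.0002
grip_force: 2.1
```

>>> apply_moves(series=[[0, 0, 1, 0], [0, 0, 1, 0], [0, 0, 1, 0], [0, 0, 0, 0]])

```text
clock: 6.65
position: [0.5471, -0.0937, 0.1364]
ee_rot: [2.338, 2.095, 0.002]
contact_force: [-3.6, 1.0, 15.0]
width: -0.0002
grip_force: 7.5
```

>>> apply_moves(series=[[0, 0, -15, 0], [0, 0, -15, 0], [0, -30, 0, 0], [0, -30, 0, 0], [0, 0, 0, 0], [0, 0, 14, 0], [0, 0, 6, 0], [0, 0, 4, 0], [0, 0, 4, 0], [0, 0, 2, 0]])

```text
clock: 7.65
position: [0.4866, -0.0869, 0.1361]
ee_rot: [-2.338, -2.096, 0.003]
contact_force: [-10.7, 3.3, 31.1]
width: -0.0004
grip_force: 15.4
```

>>> apply_moves(series=[[0, 0, 0, 0], [0, 0, 0, 0]])

```text
clock: 7.85
position: [0.4865, -0.0869, 0.1363]
ee_rot: [-2.338, -2.096, 0.002]
contact_force: [-8.1, 2.2, 21.4]
width: -0.0002
grip_force: 10.4
```

Yellow is fully down. Blue next.

>>> apply_moves(series=[[0, 0, -15, 0], [0, 0, -15, 0], [0, 40, 0, 0], [0, 40, 0, 0], [0, 40, 0, 0], [0, 0, 0, 0], [0, 0, 18, 0], [0, 0, 5, 0], [0, 0, 3, 0], [0, 0, 3, 0]])

```text
clock: 8.85
position: [0.605, -0.0998, 0.1363]
ee_rot: [-2.339, -2.096, 0.001]
contact_force: [-5.2, 2.2, 19.8]
width: -0.0
grip_force: 9.6
```

>>> apply_moves(series=[[0, 0, 0.5, 0], [0, 0, 0, 0], [0, 0, 0, 0]])

```text
clock: 9.15
position: [0.6049, -0.0998, 0.1365]
ee_rot: [-2.339, -2.096, 0.0]
contact_force: [-4.3, 1.6, 10.0]
width: 0.0
grip_force: 5.1
```

>>> apply_moves(series=[[0, 0, -40, 0], [0, 0, -45, 0], [0, 0, -45, 0], [-40, -29, 0, 0], [-40, -29, 0, 0], [-40, -29, 0, 0], [-40, -29, 0, 0], [0, 0, 0, 0], [0, 0, 0, 0]], gripper=0)

```text
clock: 10.05
position: [0.4717, -0.2469, 0.2641]
ee_rot: [-2.343, -2.093, -0.001]
contact_force: [0.8, 0.4, 0.7]
width: 0.0425
grip_force: 0.0
```

Run:
```python
from h import *
s=st(); p=eyes.read_camera('wrist'); save(p,'w2.png'); q=eyes.read_camera('scene')
for t in ['flap_handle','flap_hinge']:
    for n,c in (('w',p),('s',q)):
        print(n,t,[(np.round(x['location'],4).tolist(),round(x['p'],2)) for x in finder.pinpoint(c,t)[:2]])
# predicted handle pixels in wrist
T=np.eye(4);T[:3,:3]=R.from_rotvec(s['ee_rot']).as_matrix();T[:3,3]=s['position'];T=T@p['tool_from_camera']
c,s_=np.cos(-.107),np.sin(-.107)
for a in (0,.05,.1,.15):
  x=.075-(.137*np.cos(a)+.04*np.sin(a)); z=.12+.003+.137*np.sin(a)+.043*np.cos(a)-.003
  P=[[.5379+c*x-s_*y,-.1782+s_*x+c*y,z] for y in (-.12,-.075,-.03)]
  print(a,np.round(P[1],4),np.round(proj(p,P,T)).tolist())
```

```text
t 10.05 pos [ 0.4717 -0.2469  0.2641] rot [-2.343e+00 -2.093e+00 -1.000e-03] F [0.8 0.4 0.7] w 0.0425 g 0.0
w flap_handle [([0.4725, -0.2468, 0.1766], 0.93)]
s flap_handle [([0.4683, -0.246, 0.1762], 0.88), ([0.6041, -0.2596, 0.114], 0.62)]
w flap_hinge [([0.6006, -0.2577, 0.1258], 0.98)]
s flap_hinge [([0.6039, -0.2594, 0.1176], 0.9), ([0.5384, -0.1807, -0.0028], 0.61)]
0 [ 0.4682 -0.2461  0.163 ] [[252.0, 241.0], [251.0, 192.0], [250.0, 137.0]]
0.05 [ 0.4664 -0.246   0.1698] [[249.0, 245.0], [249.0, 195.0], [248.0, 138.0]]
0.1 [ 0.465  -0.2458  0.1765] [[247.0, 249.0], [247.0, 197.0], [246.0, 139.0]]
0.15 [ 0.4638 -0.2457  0.183 ] [[246.0, 253.0], [245.0, 200.0], [244.0, 141.0]]
```

View pics/w2.png

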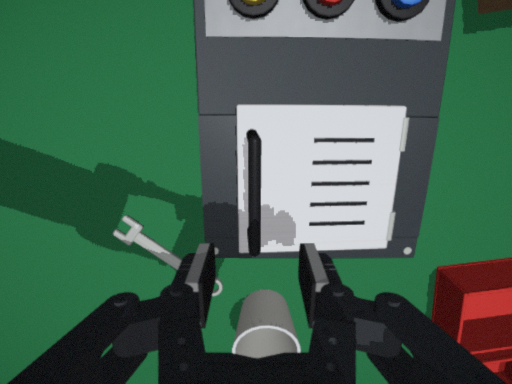

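The handle bar is at wrist (254,190) and agrees with the model. I'll go down on it and grip lightly.

>>> apply_moves(series=[[0, -1, 30, 0], [0, 0, 30, 0], [0, 0, 25, 0], [0, 0, 15, 0], [0, 0, 10, 0], [0, 0, 0, 0]], gripper=0)

```text
clock: 10.95
position: [0.4711, -0.2451, 0.1523]
ee_rot: [-2.336, -2.096, 0.001]
contact_force: [-0.2, 0.8, 0.3]
width: 0.0428
grip_force: 0.0
```

>>> apply_moves(series=[[0, 0, 0, 0], [0, 0, 0, 0], [0, 0, 0, 0], [0, 0, 0, 0], [0, 0, 0, 0]], gripper=1, squeeze=22)

```text
clock: 11.45
position: [0.4697, -0.2462, 0.1545]
ee_rot: [-2.337, -2.095, 0.005]
contact_force: [-5.0, -0.4, 1.2]
width: 0.0089
grip_force: 22.6
```

>>> apply_moves(series=[[0, 3, -11.6, 0], [0, 5.8, -11.1, 0], [0, 6.7, -10.6, 0], [0, 7.6, -9.9, 0], [0, 8.5, -9.2, 0], [0, 9.2, -8.5, 0], [0, 9.9, -7.6, 0], [0, 10.6, -6.7, 0], [0, 11.1, -5.8, 0], [0, 11.6, -4.8, 0]])

```text
clock: 12.45
position: [0.5551, -0.2561, 0.2406]
ee_rot: [-2.339, -2.096, 0.004]
contact_force: [-1.6, -4.4, -2.6]
width: 0.0091
grip_force: 21.5
```

>>> apply_moves(series=[[0, 11.9, -3.8, 0], [0, 12.2, -2.7, 0], [0, 12.4, -1.6, 0], [0, 12.5, -0.5, 0], [0, 12.5, 0.5, 0], [0, 12.4, 1.6, 0], [0, 12.2, 2.7, 0], [0, 0, 0, 0], [0, 0, 0, 0]])

```text
clock: 13.35
position: [0.643, -0.2662, 0.2451]
ee_rot: [2.336, 2.093, 0.002]
contact_force: [1.7, -5.0, 2.5]
width: 0.0091
grip_force: 22.0
```

Run:
```python
from h import *
s=st(); q=eyes.read_camera('scene'); save(q,'s3.png')
for t in ['flap_handle','flap_hinge','filter_tab','slot']:
  print(t,[(np.round(x['location'],4).tolist(),round(x['p'],2)) for x in finder.pinpoint(q,t)[:2]])
cv2.imwrite('pics/s3c.png',cv2.cvtColor(cv2.resize(q['img'][90:240,90:290],None,fx=4,fy=4,interpolation=cv2.INTER_CUBIC),cv2.COLOR_RGB2BGR))
```

```text
t 13.35 pos [ 0.643  -0.2662  0.2451] rot [2.336e+00 2.093e+00 2.000e-03] F [ 1.7 -5.   2.5] w 0.0091 g 22.0
flap_handle [([0.6438, -0.266, 0.2616], 0.86)]
flap_hinge [([0.6012, -0.2598, 0.1157], 0.83), ([0.5362, -0.1809, -0.0002], 0.47)]
filter_tab []
slot [([0.5291, -0.253, 0.0767], 0.94), ([0.4854, -0.0871, 0.1445], 0.72)]
```

View pics/s3c.png

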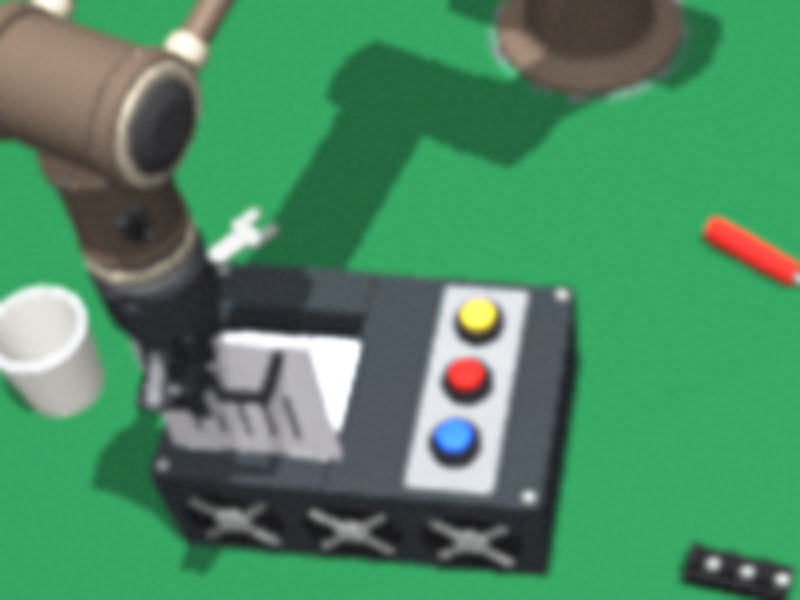

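The flap stands upright, with its handle in the gripper at crop (250,390). Now I release and rise clear.

>>> apply_moves(series=[[0, 0, 0, 0], [0, 0, 0, 0], [0, 0, 0, 0], [0, 0, -15, 0], [0, 0, -30, 0], [0, 0, -30, 0], [0, 0, -30, 0], [0, -40, 0, 0], [0, -35, 0, 0], [0, -35, 0, 0]], gripper=0.4)

```text
clock: 14.6
position: [0.5307, -0.2523, 0.35]
ee_rot: [2.338, 2.096, 0.001]
contact_force: [-0.4, 0.2, 0.2]
width: 0.0254
grip_force: 0.0
```

>>> apply_moves(series=[[0, 0, 0, -8.2], [0, 0, 0, -8.2], [0, 0, 0, -8.2], [0, 0, 0, -8.2], [0, 0, 0, -8.2], [0, 0, 0, -8.2], [0, 0, 0, -8.2], [0, 0, 0, -8.2], [0, 0, 0, -8.2], [0, 0, 0, -8.2]])

```text
clock: 15.6
position: [0.5317, -0.2525, 0.3499]
ee_rot: [0.38, 3.117, 0.0]
contact_force: [0.5, 0.1, 0.7]
width: 0.0258
grip_force: 0.0
```

>>> apply_moves(series=[[0, 0, 20, -8.0], [0, 0, 40, 0], [0, 0, 20, 0], [0, 0, 0, 0], [0, 0, 0, 0]], gripper=0.2)

```text
clock: 16.1
position: [0.5319, -0.2528, 0.2697]
ee_rot: [0.171, 3.136, -0.0]
contact_force: [0.9, -0.7, 1.0]
width: 0.034
grip_force: 0.0
```

Run:
```python
from h import *
s=st(); M=R.from_rotvec(s['ee_rot']).as_matrix(); print(np.round(M,3), 'yang',np.degrees(np.arctan2(M[1,1],M[0,1])))
p=eyes.read_camera('wrist'); save(p,'w4.png'); q=eyes.read_camera('scene'); u=eyes.read_camera('top')
for t in ['flap_handle','flap_hinge','filter_tab','filter','slot']:
  for n,c in (('w',p),('s',q),('t',u)):
    print(n,t,[(np.round(x['location'],4).tolist(),round(x['p'],2)) for x in finder.pinpoint(c,t)[:1]])
T=np.eye(4);T[:3,:3]=M;T[:3,3]=s['position'];T=T@p['tool_from_camera']
print(proj(p,[[.5299,-.2528,.112],[.5299,-.2528,.075]],T).round())
```

```text
t 16.1 pos [ 0.5319 -0.2528  0.2697] rot [ 0.171  3.136 -0.   ] F [ 0.9 -0.7  1. ] w 0.034 g 0.0
[[-0.994  0.109  0.001]
 [ 0.109  0.994 -0.   ]
 [-0.001 -0.    -1.   ]] yang 83.74121830629761
w flap_handle []
s flap_handle [([0.6426, -0.2648, 0.2616], 0.86)]
t flap_handle [([0.5359, -0.1779, 0.0009], 0.65)]
w flap_hinge [([0.6027, -0.2592, 0.1251], 0.61)]
s flap_hinge [([0.6051, -0.2605, 0.1142], 0.77)]
t flap_hinge [([0.6061, -0.2594, 0.1206], 0.84)]
w filter_tab [([0.5266, -0.2515, 0.0989], 0.59)]
s filter_tab [([0.67, 0.1241, 0.0005], 0.74)]
t filter_tab [([0.528, -0.2502, 0.1017], 0.56)]
w filter [([0.5296, -0.2561, 0.0142], 0.7)]
s filter [([0.646, -0.267, 0.2608], 0.56)]
t filter [([0.4852, -0.0856, 0.1459], 0.7)]
w slot [([0.5286, -0.2511, 0.0766], 0.97)]
s slot [([0.5262, -0.2541, 0.0748], 0.65)]
t slot [([0.5309, -0.2542, 0.0763], 0.87)]
[[259. 174.]
 [259. 165.]]
```

View pics/w4.png

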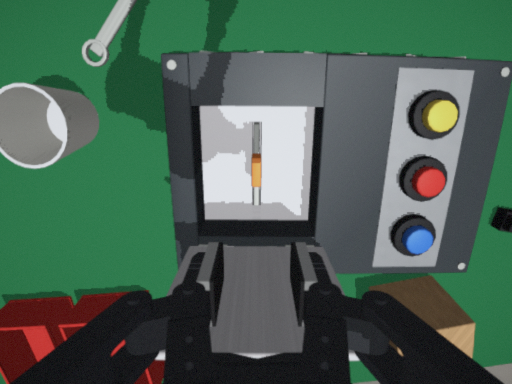

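The orange tab is at wrist (257,170) in the slot, as predicted. Descending to it.

>>> apply_moves(series=[[2.5, 0, 30, 0], [0, 0, 40, 0], [0, 0, 40, 0], [0, 0, 30, 0], [0, 0, 20, 0], [0, 0, 15, 0], [0, 0, 8, 0], [0, 0, 0, 0], [0, 0, 0, 0]])

```text
clock: 17.9
position: [0.5298, -0.253, 0.0865]
ee_rot: [0.172, 3.135, -0.001]
contact_force: [0.2, 0.1, -0.8]
width: 0.034
grip_force: 0.0
```

>>> apply_moves(series=[[0, 0, 0, 0], [0, 0, 0, 0], [0, 0, 0, 0], [0, 0, 0, 0], [0, 0, 0, 0], [0, 0, 0, 0]], gripper=1, squeeze=50)

```text
clock: 18.5
position: [0.5302, -0.2532, 0.087]
ee_rot: [0.172, 3.134, -0.002]
contact_force: [0.6, -0.7, 5.9]
width: 0.0088
grip_force: 50.2
```

>>> apply_moves(series=[[0, 0, -5, 0], [0, 0, -10, 0], [0, 0, -15, 0], [0, 0, -25, 0], [0, 0, -30, 0], [0, 0, -30, 0], [0, 0, -30, 0], [0, 0, -30, 0], [0, 0, -30, 0], [0, 0, -40, 0]])

```text
clock: 19.5
position: [0.5266, -0.2515, 0.3306]
ee_rot: [-0.171, -3.131, -0.003]
contact_force: [0.9, -0.5, -2.7]
width: 0.0097
grip_force: 49.1
```

Run:
```python
from h import *
s=st(); q=eyes.read_camera('scene'); u=eyes.read_camera('top')
for t in ['flap_handle','filter_tab','filter_mid','spraybottle','heatsink','terminals','carton']:
  for n,c in (('s',q),('t',u)):
    print(n,t,[(np.round(x['location'],4).tolist(),round(x['p'],2)) for x in finder.pinpoint(c,t)[:1]])
cv2.imwrite('pics/s5c.png',cv2.cvtColor(cv2.resize(q['img'][70:270,130:390],None,fx=3,fy=3,interpolation=cv2.INTER_CUBIC),cv2.COLOR_RGB2BGR))
```

```text
t 19.5 pos [ 0.5266 -0.2515  0.3306] rot [-1.710e-01 -3.131e+00 -3.000e-03] F [ 0.9 -0.5 -2.7] w 0.0097 g 49.1
s flap_handle [([0.6434, -0.2659, 0.2604], 0.85)]
t flap_handle [([0.6392, -0.2673, 0.2561], 0.65)]
s filter_tab []
t filter_tab []
s filter_mid [([0.3544, 0.1989, 0.0009], 0.75)]
t filter_mid []
s spraybottle [([0.7447, 0.1979, 0.0021], 0.56)]
t spraybottle [([0.743, 0.201, 0.0011], 0.82)]
s heatsink [([0.7051, 0.3422, 0.0006], 0.94)]
t heatsink [([0.7036, 0.3427, -0.0013], 0.82)]
s terminals [([0.6685, 0.1282, 0.0018], 0.57)]
t terminals [([0.6706, 0.127, -0.0025], 0.52)]
s carton [([0.7959, -0.0487, 0.003], 0.98)]
t carton [([0.7934, -0.05, -0.0001], 0.85)]
```

View pics/s5c.png

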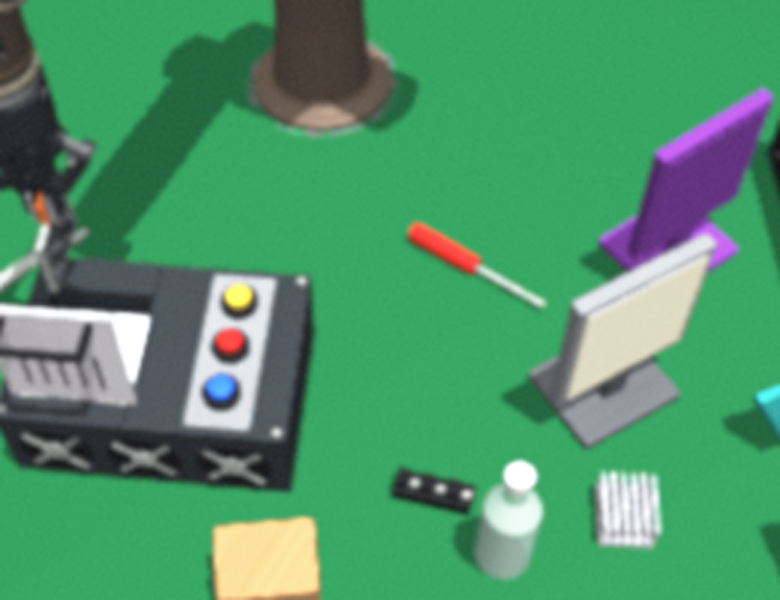

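The filter is held by its tab (crop (40,205)) and the flap is still upright. Carrying it over at safe height.

>>> apply_moves(series=[[-1, 20, 0, 0], [-2, 35, 0, 0], [-2.5, 41, 0, 0], [-2.5, 41, 0, 0], [-2.5, 41, 0, 0], [-2.5, 41, 0, 0], [-2.5, 41, 0, 0], [-2.5, 41, 0, 0], [-2.5, 41, 0, 0], [-2.5, 41, 0, 0]])

```text
clock: 21.3
position: [0.5938, 0.1274, 0.3307]
ee_rot: [0.172, 3.136, -0.0]
contact_force: [1.3, -0.3, -1.9]
width: 0.0094
grip_force: 49.2
```

>>> apply_moves(series=[[-2.5, 41, 0, 0], [-2.5, 41, 0, 0], [-2.5, 41, 0, 0], [-2.5, 41, 0, 0], [-2.5, 41, 0, 0], [-2.5, 35, 0, 0], [-2.5, 25, 0, 0], [0, 10, 0, 0], [0, 0, 0, 0]])

```text
clock: 22.2
position: [0.6406, 0.3982, 0.3297]
ee_rot: [-0.169, -3.136, 0.001]
contact_force: [0.8, -0.2, -2.4]
width: 0.009
grip_force: 49.3
```

>>> apply_moves(series=[[0, 0, 0, 4], [0, 0, 0, 6.5], [0, 0, 0, 6.5], [0, 0, 0, 7], [0, 0, 0, 7], [0, 0, 0, 7], [0, 0, 0, 7], [0, 0, 0, 6.3], [0, 0, 0, 4], [0, 0, 0, 0]])

```text
clock: 23.2
position: [0.6413, 0.395, 0.3309]
ee_rot: [1.61, 2.697, -0.001]
contact_force: [-0.5, -0.3, -1.6]
width: 0.0087
grip_force: 49.3
```

Run:
```python
from h import *
s=st(); M=R.from_rotvec(s['ee_rot']).as_matrix(); print('yang',np.degrees(np.arctan2(M[1,1],M[0,1])),'q',np.round(s['q'],2))
d=M.T@(np.array([.637,.398,.187])-s['position']); print('tool delta mm',np.round(d*1000,1))
q=eyes.read_camera('scene'); u=eyes.read_camera('top')
for t in ['flap_handle','filter_tab','filter_mid','filter','lightpanel','view_point']:
  for n,c in (('s',q),('t',u)):
    print(n,t,[(np.round(x['location'],4).tolist(),round(x['p'],2)) for x in finder.pinpoint(c,t)[:3]])
```

```text
t 23.2 pos [0.6413 0.395  0.3309] rot [ 1.610e+00  2.697e+00 -1.000e-03] F [-0.5 -0.3 -1.6] w 0.0087 g 49.3
yang 28.336868009454008 q [ 0.49  0.5   1.17 -0.    1.47  0.  ]
tool delta mm [  4.8  -2.3 143.9]
s flap_handle [([0.6448, -0.2644, 0.2611], 0.63)]
t flap_handle [([0.6383, -0.2662, 0.2569], 0.73), ([0.4606, -0.4917, -0.0015], 0.55), ([0.3329, -0.3858, -0.0026], 0.44)]
s filter_tab [([0.639, 0.396, 0.3428], 0.84)]
t filter_tab [([0.6379, 0.3993, 0.3445], 0.39)]
s filter_mid [([0.6408, 0.396, 0.2954], 0.6)]
t filter_mid [([0.6393, 0.4, 0.2929], 0.62), ([0.6382, 0.395, 0.2568], 0.29)]
s filter [([0.637, 0.3972, 0.2613], 0.58)]
t filter [([0.6106, -0.1016, 0.1429], 0.53), ([0.3576, 0.1974, 0.0022], 0.29)]
s lightpanel [([0.3363, 0.4666, 0.0014], 0.68), ([0.6028, 0.6153, 0.0015], 0.67), ([0.5481, 0.3487, 0.004], 0.55)]
t lightpanel [([0.3345, 0.4635, 0.0002], 0.9), ([0.5491, 0.3477, 0.0001], 0.88), ([0.5973, 0.6092, -0.0007], 0.87)]
s view_point [([0.6343, 0.3946, 0.144], 0.84)]
t view_point []
```

>>> apply_moves(series=[[4, -2, 15, 0], [0, 0, 20, 0], [0, 0, 20, 0], [0, 0, 20, 0], [0, 0, 20, 0], [0, 0, 20, 0], [0, 0, 15, 0], [0, 0, 10, 0], [0, 0, 4, 0], [0, 0, 0, 0]])

```text
clock: 24.9
position: [0.6371, 0.3997, 0.1859]
ee_rot: [-1.608, -2.699, 0.001]
contact_force: [-0.3, -0.5, -1.3]
width: 0.0093
grip_force: 49.3
```

>>> apply_moves(series=[[0, 0, 0, 0], [0, 0, 0, 0], [0, 0, 0, 0], [0, 0, 0, 0], [0, 0, 0, 0]])

```text
clock: 25.4
position: [0.6375, 0.3998, 0.1869]
ee_rot: [1.608, 2.699, 0.001]
contact_force: [-0.2, -0.1, -1.0]
width: 0.0089
grip_force: 49.3
```

Run:
```python
from h import *
s=st(); print(np.round(s['dq'],3))
q=eyes.read_camera('scene'); u=eyes.read_camera('top')
for t in ['flap_handle','filter_tab','filter_mid','filter','view_point']:
  for n,c in (('s',q),('t',u)):
    print(n,t,[(np.round(x['location'],4).tolist(),round(x['p'],2)) for x in finder.pinpoint(c,t)[:2]])
cv2.imwrite('pics/s6c.png',cv2.cvtColor(cv2.resize(q['img'][70:270,130:390],None,fx=3,fy=3,interpolation=cv2.INTER_CUBIC),cv2.COLOR_RGB2BGR))
```

```text
t 25.4 pos [0.6375 0.3998 0.1869] rot [1.608e+00 2.699e+00 1.000e-03] F [-0.2 -0.1 -1. ] w 0.0089 g 49.3
[-0.001  0.004  0.001  0.     0.    -0.001]
s flap_handle [([0.6444, -0.2669, 0.261], 0.64)]
t flap_handle [([0.639, -0.2638, 0.2554], 0.81), ([0.6361, 0.4062, 0.1499], 0.36)]
s filter_tab [([0.6336, 0.4005, 0.1988], 0.76)]
t filter_tab [([0.6336, 0.4041, 0.1969], 0.62)]
s filter_mid [([0.6359, 0.4021, 0.1531], 0.69), ([0.5447, -0.0934, 0.1389], 0.23)]
t filter_mid [([0.6338, 0.4036, 0.1517], 0.42)]
s filter [([0.3339, -0.387, 0.0023], 0.62)]
t filter [([0.6353, 0.4009, 0.1156], 0.41)]
s view_point [([0.6328, 0.3979, 0.1449], 0.57), ([0.6084, -0.0995, 0.1419], 0.33)]
t view_point []
```

View pics/s6c.png

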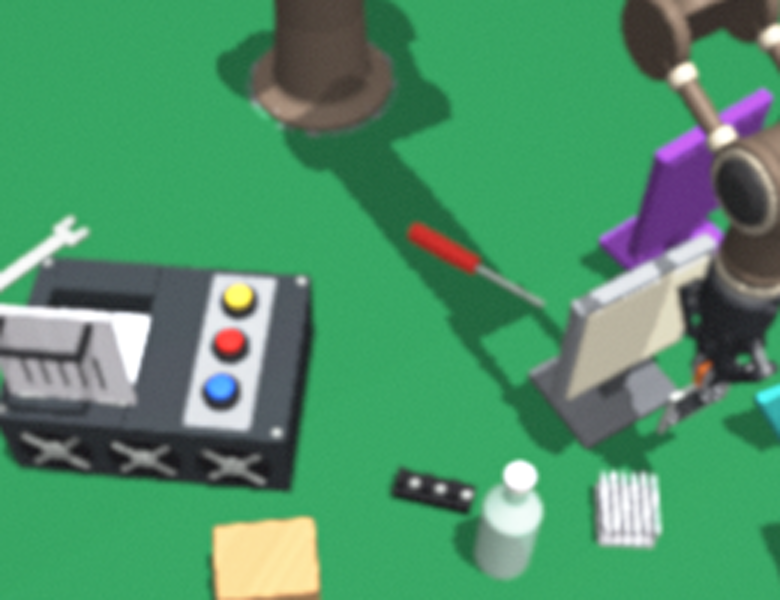

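The filter hangs upright in front of the cream face (crop (690,395)), the flap stands open, the buttons are up, and the screwdriver, terminals, carton, bottle and heatsink look undisturbed. Handing in.

```bash
python3 -c "
from h import *
print(job.sign_off()); st()"
```

```text
the job is handed in; nothing more can be done
None
the job is handed in; nothing more can be done
```

I handed the job in at about 25 s on the clock, with no verdict returned: red, yellow and blue were pressed in order, the flap stands open, and the filter is held upright about 10 cm in front of the pale light panel.

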